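# Lock a mounted cast in the bench clamp with the square key

### The job

Slide the mounted cast, on its steel plate, sideways, with the end that has the hole first, fully home under the overhang of the blue bench clamp. Then take the red-handled square key from its wooden stand, push it fully down into the square socket recessed in the clamp's sloping face and turn it clockwise until it stops, so that the plate is locked. Leave the key standing in the socket, the plate home, and the other things on the bench where they are.

Things in the scene. Friction and masses are not known exactly. Their poses are not given: they have to be found in the camera images.
- pocket_end (a point): Middle of the closed end of the blue clamp's undercut pocket, 4 mm above the bench. +y: the way the plate slides in; z up. The pocket is open to -y: the overhang's edge is at y = -45 mm from here, the opening 77 mm wide (x) and 11 mm high; flared cheeks, 10 mm high, widen it to about 95 mm at y = -76 mm. Its floor is the bench. Axes as bench_clamp's.
- bench_clamp: Blue bench clamp, bolted down; origin on the bench under its centre, 10 mm in -y from pocket_end. Base x -55 to 55, y -35 to 64 mm, 26 mm high. On it a grey head, x -36 to 55, y -33 to 33 mm, with a sloping face that looks to -x: 51 mm above the bench at the front edge, 93 mm at the back.
- plate_nose (a point): Middle of the leading end face of the steel plate that carries the mounted cast, half-way up its thickness. Plate: 72 mm wide (x), 145 mm long (y), 8 mm thick; +y points out of this end; a 20 mm square hole lies 22 mm behind it. Home, this point meets pocket_end with the same axes. Turning the socket drives a lock pin into the hole; it is blocked if the plate is not home.
- plate_grip (a point): Middle of the plaster mount on the plate, 30 mm above the bench, 106 mm behind plate_nose; axes as the plate's. Grasp here across x: the mount is 56 mm wide (x), 66 mm long (y), from 8 to 30 mm above the bench; the plate reaches 8 mm past it each side. On it a tan cast 53x71 mm, solid from 30 to 44 mm (teeth to 57 mm). In all about 0.33 kg.
- key_handle (a point): Centre of the square key's flat red handle, 12 mm thick (x), 40 mm wide (y), 42 mm high (z); z points along the key away from the tip. Below it a 20 mm round collar, 4 mm thick, and a 12 mm square shaft with flats along x and y, whose tip is 76 mm below this point. 0.07 kg. It starts upright in the wooden stand.
- key_tip (a point): Centre of the end face of the key's square shaft, 76 mm below key_handle; same axes. The last 4 mm taper from 12 to 9 mm square.
- key_stand: Wooden key stand, fixed, 56x56x36 mm, origin under its centre. The key stands in its 14.5 mm square hole, 30 mm deep, and lifts straight out along z.
- socket_mouth (a point): Centre of the mouth of the brass square socket, 8 mm below the sloping face in a round well 37 mm wide. z points out along its axis, leaning 30 degrees from vertical towards the clamp's -x; x and y lie along its sides and turn with it. 14 mm square, 22 mm deep; the 12 mm key fits in any of four quarter turns, with about 10 degrees of play each way.
- spindle (a joint): Angle of the socket, rad: starts at 0 to 0.3, grows as it is turned clockwise (seen looking into the socket), stops at 1.3. Stays where it is left; takes about 0.06 N m.
- crucible: Bystander: beige ceramic crucible, 51 mm across, 40 mm tall; origin under its centre. To be left alone.
- marker: Bystander: green and white marker pen, 135 mm long; origin under its centre. To be left alone.
- tweezers: Bystander: steel tweezers, 150 mm long, lying flat; origin under its centre. To be left alone.
- white_cast: Bystander: loose white plaster dental cast, 53x71x27 mm (not the one on the steel plate); origin under its centre. To be left alone.
- bur_box: Bystander: blue bur stand with a clear lid, 63x105x47 mm; origin under its centre. To be left alone.
- cast_plate: The steel plate with the mounted cast: origin under the plate's centre, 72.5 mm behind plate_nose; axes as plate_nose.
- square_key: The square key as a whole; origin at key_tip, same axes.
Things that resemble listed ones, but are neither listed nor needed, are in the scene too. Of the things like the square_key, leave any that is purple or turquoise; of the rest the smaller one is meant.

How it is judged:
On the way, in this order (a step that is already met when the one before it is completed fails the run):
1. the plate with the cast is fully home under the clamp's overhang (y of plate_nose in the frame of pocket_end above -0.005 m and x of plate_nose in the frame of pocket_end between -0.006 and 0.006 m and angle between the y axis of plate_nose and the y axis of pocket_end, either way round below 0.12 rad and z of plate_nose in the frame of pocket_end below 0.004 m), for 0.2 s.
2. the square key is down in the socket (all of step 1 and z of key_tip in the frame of socket_mouth below -0.016 m and distance between key_tip and socket_mouth below 0.028 m and angle between the z axis of key_tip and the z axis of socket_mouth, either way round below 0.25 rad), for 0.2 s.
3. the key has turned the socket clockwise to the stop (all of step 2 and value of joint spindle above 1.15 rad), for 0.2 s.
At the end, for the whole second after the job is handed in: The plate is home (end within 5 mm of the pocket end, 6 mm sideways, squared to 0.12 rad, on the bench); the key stands at least 16 mm deep in the 22 mm socket, in line to 0.25 rad; the socket is turned to at least 1.15 rad (stop 1.3); plate and key are at rest (all of step 3 and linear speed of cast_plate below 0.02 m/s and linear speed of square_key below 0.03 m/s); the robot touches nothing.
It fails at once if the crucible is pushed more than 3 cm (distance of crucible from where it was at the start of the episode above 0.03 m).
It fails at once if the marker is pushed more than 3 cm (distance of marker from where it was at the start of the episode above 0.03 m).
It fails at once if the tweezers is pushed more than 3 cm (distance of tweezers from where it was at the start of the episode above 0.03 m).
It fails at once if the white cast is pushed more than 3 cm (distance of white_cast from where it was at the start of the episode above 0.03 m).
It fails at once if the bur box is pushed more than 3 cm (distance of bur_box from where it was at the start of the episode above 0.03 m).
It also fails if it takes over 61 s, if anything falls off the work surface, if the arm or the gripper's body presses on something with over 40 N, if the wrist force passes 120 N, or if a joint passes its speed limit or range.

### The arm

A 6-joint arm with a two-finger parallel gripper is mounted at the origin on a cart in front of the work surface, level with it; the furniture and walls round the work are solid. World frame = base frame: x ahead of the robot, y to its left, z up, the work surface at z = 0. Lengths are in m, angles in rad, forces in N, time in s.
With the tool pointing down it reaches from about 0.25 to 0.775 m from the base axis. Payload 4 kg.
Tool frame: the origin (TCP) lies between the finger pads; the fingertips stand 17 mm ahead of it and the grasp point (between the pads) lies 2 mm behind it; z points along the fingers, y is the line along which they close (so a half turn about z gives the same grasp; the last joint's range is limited). The gripper opens to 94 mm and grips with 3 to 60 N. Pads are 16 mm wide; open, the fingers measure 119 mm over their backs; the gripper's body (75 mm by 177 mm) begins 78 mm behind the grasp point.
Start: joints at [-1.363, 0.087, 1.371, -0, 1.684, -0.103], TCP at [0.168, -0.524, 0.223] pointing down, gripper open.
Joint ranges: [-3.1, 3.1], [-0.76, 2.03], [0.27, 2.55], [-1.08, 4.22], [0.17, 2.65], [-2.57, 2.57]. Speed limits (rad/s): [2.79, 2.79, 3.14, 3.14, 3.14, 3.14].

### API

Orientations are given as a rotation vector (axis times angle).
In Python, from workcell import bot, imaging gives the robot as it stands.
- The arm moves only by the tool arm_command, never from a script. Its argument "series" is a list that holds one entry, the list of rows, each a list of 6 numbers: the shift along the tool's x, y, z normalised to -1 to 1, where 1 is 0.8 m, then the turn, a rotation vector about the tool's x, y, z normalised to -1 to 1, where 1 is 2 pi rad. A call has 1 to 12 rows; each row is the pose to reach, as a shift and turn from the pose commanded when the call began, along the tool's axes at that moment, turning the shorter way round; what a row does not reach only later rows make up. A row lasts 1/10 s, in which the tool goes at most 50 mm and 8.59 degrees, less where a joint would pass 70% of its speed; a pose out of reach is approached as far as the arm can. A call with a number of a shift or a turn outside -1 to 1 is refused whole. A call with a gripper value outside its range is refused whole. "gripper" is the closure, from -1 (fully open) to 1 (shut), set as the call begins (left out, the last holds). The fingers move at their own pace and stop on an object; "newtons" is the grip in N (left out, the last holds). Time passes only in rows, so rows that repeat a pose let the fingers close. It gives the time, the measured TCP pose, the force, the opening and the grip force at its end, in the units of the state.
- bot.sense(): the state, without advancing time (a new reading comes with each control period).
- imaging.camera(name): name is "side" or "top"; returns a dict with "img" (400x640x3 uint8, blue, green, red), "range_z" (400x640 float32, m along the optical axis (not along the pixel's ray), 0 where there is no reading), "intrinsics" (3x3 intrinsics, pixels), "R" (3x3) and "t" (3): a world point X has camera coordinates R X + t. Camera axes: x right, y down, z forward; pixel columns grow to the right and rows downward; lengths in m; the calibration is good to about 2 mm. A picture is of the moment at which its call begins.
- bot.finish_job(): hands the job in; it is judged then, once.
The state is a dict: "time_s": time; "joints": joint angles; "qd": joint speeds; "joint_efforts": joint torques, N m; "tool_pos": TCP position; "tool_rot": TCP orientation; "contact_force": force on the tool from outside, world axes, zero at the start; "wrist_torque": the same for the moment, N m; "opening": finger opening in m; "grasp_force": force on a finger pad.
Only numpy, scipy, OpenCV 4.12 (cv2) and the standard library are available. Lean on these libraries where they do the work, as an engineer would, in place of code of your own. Each camera call takes 0.05 s, during which the arm holds its last target. There are 200 camera calls.

## Working session

There is one attempt and no reset: what is moved stays moved. The work goes in short steps, Python scripts to look and compute and a tool call to move; the robot and the scene stay as the last step left them, time stands still between calls to the robot, and variables do not carry over. Pictures are saved under pics/ and viewed, at most 10 in all, crops included, and the job is handed in when it is done.

Besides the shell and the picture viewer there is one more tool, called after "Request:" in YAML: its name, and indented under it one key for each argument. arm_command: Moves the arm, as the interface text tells. Its arguments: {"type":"object","properties":{"series":{"type":"array","items":{"type":"array","items":{"type":"array","items":{"type":"number","minimum":-1,"maximum":1}}}},"gripper":{"type":"number"},"newtons":{"type":"number"}},"required":["series"]}

```bash
ls; mkdir -p pics
python3 - <<'E'
from workcell import bot, imaging
import cv2, numpy as np, pickle
print(bot.sense())
for n in ("top","side"):
    c=imaging.camera(n); pickle.dump(c,open(f"{n}0.pkl","wb")); cv2.imwrite(f"pics/{n}0.png",c["img"])
    print(n,c["intrinsics"],c["R"],c["t"])
E
```

```text
pics
{'time_s': 0.0, 'joints': array([-1.36309052e+00,  8.79388871e-02,  1.37220173e+00,  2.18525052e-05,
        1.68359392e+00, -1.03107971e-01]), 'qd': array([ 0.00090279, -0.00027487,  0.00021056, -0.00132451,  0.00069299,
        0.0004316 ]), 'joint_efforts': array([-1.92881147e-03, -3.40193009e+01, -3.02424932e+01,  7.16660754e-02,
        3.31818347e-02, -1.68710276e-04]), 'tool_pos': array([ 0.16810439, -0.52316134,  0.22133959]), 'tool_rot': array([-3.10161727e+00, -4.85934831e-01,  1.41715992e-04]), 'contact_force': array([-0.14948326, -0.66808005, -0.3394627 ]), 'wrist_torque': array([-0.03391026,  0.02945757,  0.03939542]), 'grasp_force': 0.0, 'opening': 0.0941900197259038}
top [[471.962539     0.         316.65299001]
 [  0.         471.962539   196.34305455]
 [  0.           0.           1.        ]] [[ 0.48709419 -0.87333985 -0.00409325]
 [-0.82800487 -0.46030847 -0.32019376]
 [ 0.27775381  0.15935375 -0.94734323]] [-0.188074    0.42387556  1.57830977]
side [[422.47023996   0.         317.76597335]
 [  0.         422.47023996 199.4867136 ]
 [  0.           0.           1.        ]] [[ 0.99043772 -0.13715623  0.01487563]
 [-0.07220382 -0.60721775 -0.79124788]
 [ 0.11755732  0.78260767 -0.61131457]] [-0.4626481   0.10577033  1.13148549]
```

View pics/top0.png

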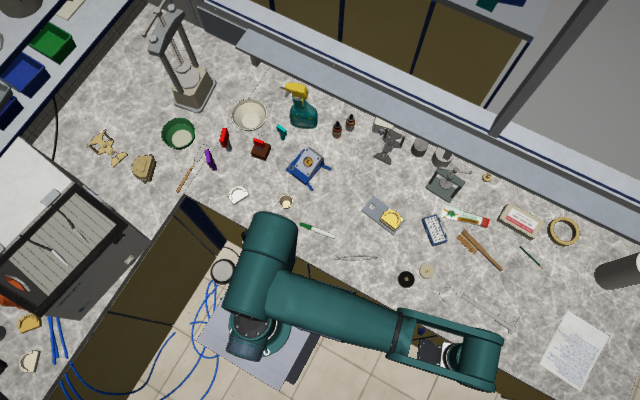

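View pics/side0.png

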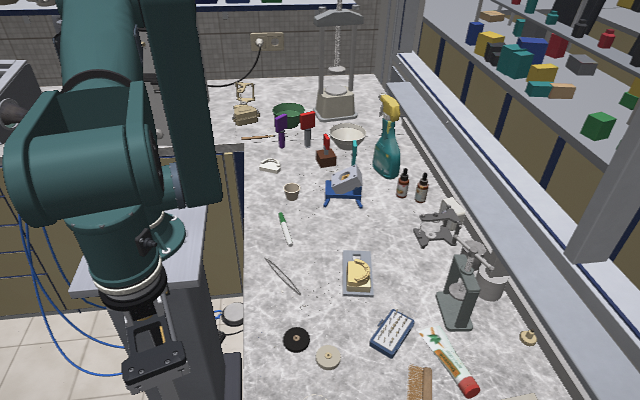

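Key lookalikes in the top view are purple (210,158), large red (224,137), turquoise (282,131) and small red in a brown stand (260,148). I choose the small red one. The clamp is at (307,165) and the plate with the cast at (384,214), its free end toward the upper-left. Next I check these in one close crop.

```bash
cat > h.py <<'E'
import numpy as np, cv2, pickle
from workcell import bot, imaging
from scipy.spatial.transform import Rotation as Ro
def cloud(c):
    v,u=np.mgrid[0:400,0:640]; K=c["intrinsics"]; z=c["range_z"]
    P=np.stack([(u-K[0,2])*z/K[0,0],(v-K[1,2])*z/K[1,1],z],-1)
    return (P-c["t"])@c["R"]
def proj(c,X):
    q=np.atleast_2d(X)@c["R"].T+c["t"]; q=q@c["intrinsics"].T; return q[:,:2]/q[:,2:]
E
python3 - <<'E'
from h import *
t=pickle.load(open("top0.pkl","rb")); s=pickle.load(open("side0.pkl","rb"))
a=cv2.resize(t["img"][115:240,215:415],(800,500),interpolation=cv2.INTER_CUBIC)
b=cv2.resize(s["img"][105:300,260:400],None,fx=3,fy=3,interpolation=cv2.INTER_CUBIC)
cv2.imwrite("pics/a.png",a); cv2.imwrite("pics/b.png",b)
P=cloud(t);S=cloud(s)
for n,(u,v) in dict(key=(260,142),stand=(262,153),clamp=(307,163),plate=(372,205),cast=(391,217),bigred=(224,137),cruc=(286,201),white=(238,195),bur=(433,230)).items(): print(n,P[v,u].round(3))
for n,(u,v) in dict(key=(327,141),stand=(326,158),clamp=(345,182),plate=(357,258),cast=(357,275)).items(): print(n,S[v,u].round(3))
E
```

```text
key [0.534 0.313 0.098]
stand [0.519 0.303 0.043]
clamp [0.56  0.137 0.056]
plate [ 0.549 -0.138  0.004]
cast [ 0.527 -0.218  0.049]
bigred [0.477 0.422 0.133]
cruc [ 0.414  0.143 -0.005]
white [0.344 0.302 0.014]
bur [ 0.566 -0.368  0.019]
key [0.538 0.301 0.094]
stand [0.535 0.294 0.034]
clamp [0.561 0.105 0.066]
plate [ 0.55  -0.138 -0.001]
cast [ 0.525 -0.237  0.046]
```

View pics/a.png

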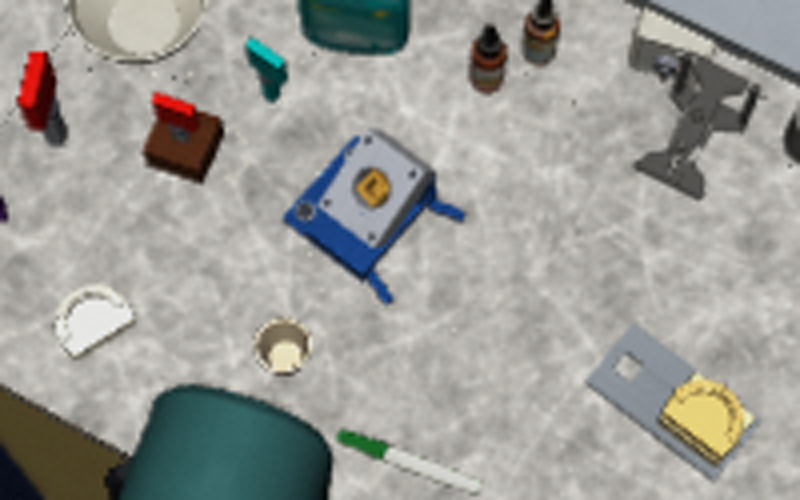

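View pics/b.png

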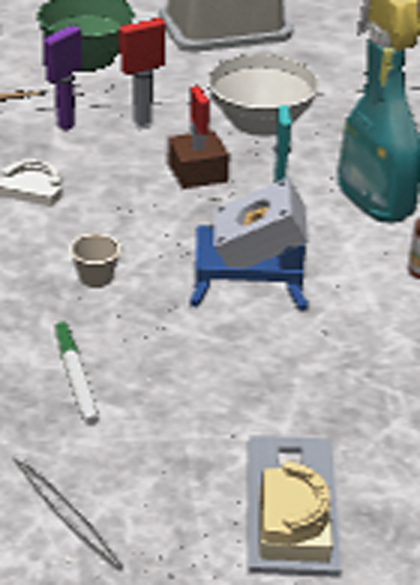

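The crops confirm the choice: the small red key stands in the brown stand at about (259,142) top and (327,141) side. The clamp pocket opens toward the plate, and the hole end of the plate faces the clamp. Next I click corners at higher zoom and fit poses.

Run:
```python
from h import *
t=pickle.load(open("top0.pkl","rb")); s=pickle.load(open("side0.pkl","rb"))
def tile(c,u,v):
    r=cv2.resize(c["img"][v:v+50,u:u+66],(396,300),interpolation=cv2.INTER_LANCZOS4)
    for k in range(0,66,10): cv2.putText(r,str(u+k),(k*6,8),0,.3,(0,0,255),1); cv2.line(r,(k*6,10),(k*6,14),(0,0,255),1)
    for k in range(10,50,10): cv2.putText(r,str(v+k),(0,k*6),0,.3,(0,0,255),1)
    return r
im=np.vstack([np.hstack([tile(t,278,143),tile(s,310,162)]),np.hstack([tile(t,352,190),tile(s,325,248)])])
cv2.imwrite("pics/c.png",im)
for nm,c in (("t",t),("s",s)):
    P=cloud(c); b,g,r=[c["img"][...,i].astype(int) for i in range(3)]
    red=(r>120)&(g<60)&(b<60)&(abs(P[...,0]-.535)<.05)&(abs(P[...,1]-.305)<.05)&(P[...,2]>.05)
    q=P[red]; print(nm,"red",len(q),q.mean(0).round(4),np.percentile(q,[3,97],axis=0).round(4))
    v,u=np.nonzero(red); print(u.min(),u.max(),v.min(),v.max())
    br=(r>g+15)&(r>b+15)&(r<130)&(abs(P[...,0]-.53)<.06)&(abs(P[...,1]-.3)<.06)&(P[...,2]>.028)&(P[...,2]<.045)
    q=P[br]; print("stand",len(q),q.mean(0).round(4),cv2.minAreaRect((q[:,:2]*1000).astype(np.float32)))
    bl=(b>r+40)&(abs(P[...,0]-.56)<.1)&(abs(P[...,1]-.12)<.1)
    q=P[bl&(P[...,2]>.018)&(P[...,2]<.034)]; print("blue",len(q),q.mean(0).round(4),cv2.minAreaRect((q[:,:2]*1000).astype(np.float32)))
    m=(abs(P[...,0]-.55)<.05)&(abs(P[...,1]+.04)<.05); q=P[m]; print("bench z",q[:,2].mean(),q[:,2].std())
```

```text
t red 29 [0.5333 0.3208 0.1025] [[0.5278 0.3041 0.0969]
 [0.5393 0.3389 0.109 ]]
253 263 138 143
stand 144 [0.5271 0.3155 0.0361] ((532.7899780273438, 321.27178955078125), (58.27797317504883, 56.2415771484375), 8.832605361938477)
blue 151 [0.5246 0.1346 0.026 ] ((558.5791625976562, 144.93389892578125), (90.4931869506836, 109.37012481689453), 79.84690856933594)
bench z -0.0003169439919685743 0.003828607628478961
s red 11 [0.5367 0.3193 0.1015] [[0.5319 0.3015 0.0994]
 [0.5421 0.3334 0.1038]]
324 328 134 139
stand 129 [0.5356 0.3156 0.0351] ((536.7103881835938, 320.7342224121094), (55.04499053955078, 60.60834884643555), 6.707668304443359)
blue 200 [0.5403 0.1175 0.0245] ((559.8681030273438, 131.5263671875), (75.19280242919922, 104.89380645751953), 80.79664611816406)
bench z -0.00037242215054056663 0.0014472225731772662
```

View pics/c.png

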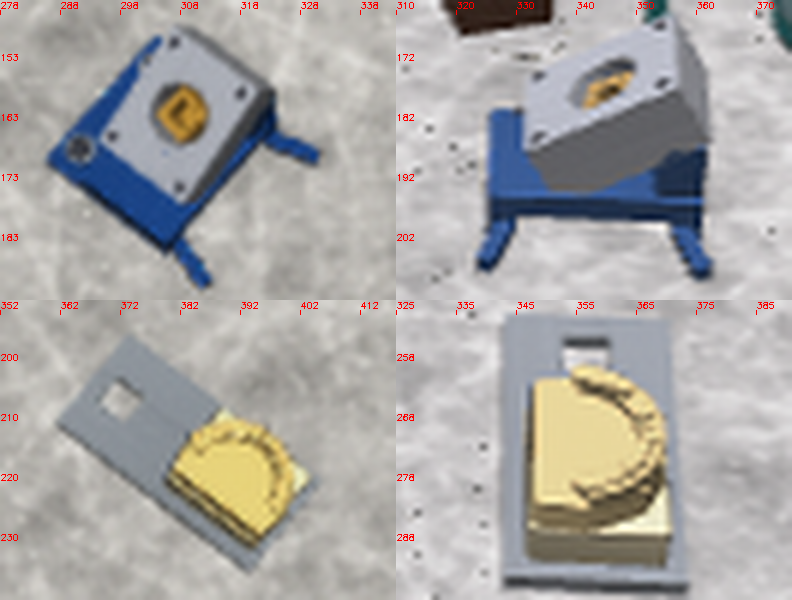

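```bash
cat > fit.py <<'E'
from h import *
from scipy.optimize import least_squares
t=pickle.load(open("top0.pkl","rb")); s=pickle.load(open("side0.pkl","rb"))
px=lambda a,o:(np.array(a,float)+.5)/6-.5+o
def world(p,M): 
    M=np.array(M,float)/1000; c,q=np.cos(p[2]),np.sin(p[2])
    return np.c_[p[0]+c*M[:,0]-q*M[:,1],p[1]+q*M[:,0]+c*M[:,1],M[:,2]]
def solve(mod,obs,p0):
    def f(p,w=(0,1)): return np.concatenate([(proj(obs[i][0],world(p,mod(p)[obs[i][2]]))-obs[i][1]).ravel() for i in w])
    for w in ((0,1),(0,),(1,)):
        r=least_squares(f,p0,args=(w,),loss="soft_l1",f_scale=.5); print(w,r.x.round(4),"rms",np.sqrt((r.fun**2).mean()).round(2))
        if len(w)==2: print(r.fun.reshape(-1,2).round(1).tolist()); best=r.x
    return best
if __name__=="__main__":
    pm=lambda p:np.array([[36,72.5,8],[-36,72.5,8],[-36,-72.5,8],[36,-72.5,8],[0,50.5,6]])
    a=slice(0,5)
    solve(pm,[(t,px([(130,35),(57,123),(250,268),(316,180),(122,98)],(352,190)),a),(s,px([(274,20),(107,18),(107,278),(292,283),(189,53)],(325,248)),a)],[.53,-.2,0])
    cm=lambda p:np.array([[-55,64,26],[-55,-35,26],[-36,-33,51],[-36,33,51],[p[3],33,93],[p[3],-33,93],[p[4],0,51+(p[4]+36)*42/(p[3]+36)],[55,-35,26]])
    solve(cm,[(t,px([(48,154),(168,240),(182,203),(100,140),(183,27),(270,90),(181,113)],(278,143)),slice(0,7)),
      (s,px([(95,109),(92,195),(137,150),(128,82),(260,12),(284,88),(211,84),(307,200)],(310,162)),slice(0,8))],[.56,.13,0,37,0])
E
python3 fit.py
```

```text
(0, 1) [ 0.5373 -0.1902 -0.179 ] rms 0.59
[[0.3, -0.7], [0.3, -0.7], [0.7, 0.0], [1.7, -0.5], [0.4, -0.1], [-0.6, -0.2], [-0.5, -0.9], [-0.3, -0.4], [-0.2, 0.0], [-0.1, 0.4]]
(0,) [ 0.535  -0.1891 -0.1825] rms 0.45
(1,) [ 0.538  -0.1908 -0.1812] rms 0.35
(0, 1) [ 0.5611  0.1316 -0.1651 36.0172  1.103 ] rms 1.11
[[-0.1, -1.0], [0.9, 0.4], [1.3, -0.0], [0.8, -0.2], [-0.8, -0.5], [-0.8, -0.3], [0.7, -0.2], [-0.6, -4.3], [-0.6, 0.2], [-1.4, 0.7], [0.1, -0.6], [2.6, 0.2], [-0.4, -0.0], [-1.0, -0.4], [0.5, 0.4]]
(0,) [ 0.5588  0.132  -0.1956 39.1338  1.7331] rms 0.53
(1,) [ 0.5623  0.1308 -0.1325 33.3947  2.0712] rms 1.21
```

Run:
```python
from fit import *
M=lambda p:np.array([[-55,64,26],[-55,-35,26],[-36,-33,51],[-36,33,51],[p[3],33,93],[p[3],-33,93],[p[4],0,51+(p[4]+36)*42/(p[3]+36)],[55,-35,26],[-55,-35,0],[55,-35,0]])
it=[0,1,2,3,4,5,6]; i_s=[1,2,3,5,6,7,8,9]
solve(M,[(t,px([(48,154),(168,240),(182,203),(100,140),(183,27),(270,90),(181,113)],(278,143)),it),
 (s,px([(92,195),(137,150),(128,82),(284,88),(211,84),(307,200),(92,220),(307,228)],(310,162)),i_s)],[.56,.13,-.17,37,0])
# head face plane from depth
for c,(u0,v0) in ((t,(278,143)),(s,(310,162))):
    P=cloud(c); 
    poly=np.array([(182,195),(108,140),(183,36),(260,92)] if c is t else [(140,142),(133,85),(255,22),(278,85)])/6+(u0,v0)
    m=np.zeros((400,640),np.uint8); cv2.fillPoly(m,[poly.round().astype(int)],1)
    q=P[m>0]; A=np.c_[q[:,:2],np.ones(len(q))]
    w=np.ones(len(q),bool)
    for _ in range(5):
        k=np.linalg.lstsq(A[w],q[w,2],rcond=None)[0]; w=abs(A@k-q[:,2])<.003
    print("plane",w.sum(),k.round(4),"slope",np.degrees(np.arctan(np.hypot(*k[:2]))),"yaw",np.arctan2(k[1],k[0]))
```

```text
(0, 1) [ 0.5613  0.1325 -0.1657 37.3025  0.8607] rms 0.93
[[-0.3, -1.2], [0.7, 0.3], [1.1, -0.2], [0.6, -0.3], [-0.8, -0.9], [-0.8, -0.8], [0.5, -0.2], [-0.6, 0.0], [-1.4, 0.5], [0.2, -0.8], [0.0, -0.2], [-1.1, -0.4], [0.6, 0.3], [-0.8, 2.8], [-0.1, 2.5]]
(0,) [ 0.5588  0.132  -0.1956 39.1338  1.7331] rms 0.53
(1,) [ 0.5624  0.1336 -0.1505 36.363   2.568 ] rms 0.99
plane 20 [-1.1903 -1.6169  0.948 ] slope 63.52354586328893 yaw -2.205379399670747
plane 201 [ 0.5544 -0.1252 -0.223 ] slope 29.611055014684865 yaw -0.2220861124133651
```

```bash
cat >> h.py <<'E'
def down(yaw): # tool pointing down, tool x at yaw
    c,s=np.cos(yaw),np.sin(yaw); return np.array([[c,s,0],[s,-c,0],[0,0,-1.]])
def plan(targets,state=None):
    """targets: list of (pos,R); prints rows relative to present measured pose"""
    st=state or bot.sense(); R0=Ro.from_rotvec(st["tool_rot"]).as_matrix(); p0=st["tool_pos"]
    for p,R in targets:
        d=R0.T@(np.array(p)-p0)/.8; w=Ro.from_matrix(R0.T@R).as_rotvec()
        print("row",d.round(4).tolist()+(w/2/np.pi).round(4).tolist(),"mm",(np.linalg.norm(d)*800).round(0),"deg",np.degrees(np.linalg.norm(w)).round(1))
def say():
    s=bot.sense(); R=Ro.from_rotvec(s["tool_rot"]).as_matrix()
    print("t",round(s["time_s"],2),"p",s["tool_pos"].round(4),"yaw",np.arctan2(R[1,0],R[0,0]).round(4),"z",R[:,2].round(3),"F",s["contact_force"].round(1),"open",round(s["opening"],4),"g",round(s["grasp_force"],1),"j",s["joints"].round(2)); return s
E
python3 - <<'E'
from h import *
y=np.pi/2-.18
plan([((.531,-.2232,.14),down(y)),((.531,-.2232,.029),down(y))])
E
```

```text
row [0.5466, -0.2181, 0.1023, -0.0003, -0.0002, -0.1719] mm 478.0 deg 61.9
row [0.5466, -0.2178, 0.2411, -0.0003, -0.0002, -0.1719] mm 509.0 deg 61.9
```

Request:
arm_command:
  series:
    - [[0.546,-0.218,0.05,0,0,-0.172],[0.546,-0.218,0.05,0,0,-0.172],[0.546,-0.218,0.05,0,0,-0.172],[0.546,-0.218,0.05,0,0,-0.172],[0.546,-0.218,0.05,0,0,-0.172],[0.546,-0.218,0.05,0,0,-0.172],[0.546,-0.218,0.05,0,0,-0.172],[0.546,-0.218,0.05,0,0,-0.172],[0.546,-0.218,0.1,0,0,-0.172],[0.546,-0.218,0.1,0,0,-0.172],[0.546,-0.218,0.1,0,0,-0.172],[0.546,-0.218,0.1,0,0,-0.172]]
  gripper: -1
  newtons: 30

```text
time_s: 1.3
tool_pos: [0.5303, -0.2236, 0.1414]
tool_rot: [-2.408, -2.014, 0.003]
contact_force: [0.1, 0.6, 0.2]
opening: 0.094
grasp_force: 0.0
```

Run:
```python
from h import *
say(); y=np.pi/2-.18
plan([((.531,-.2232,.08),down(y)),((.531,-.2232,.029),down(y))])
c=imaging.camera("side"); cv2.imwrite("pics/d.png",cv2.resize(c["img"][150:350,220:480],None,fx=3,fy=3,interpolation=cv2.INTER_CUBIC)[:600,:780])
```

```text
t 1.3 p [ 0.5303 -0.2236  0.1414] yaw 1.3929 z [-0.003  0.    -1.   ] F [0.1 0.6 0.2] open 0.094 g 0.0 j [-0.5   0.17  1.43 -0.    1.54 -0.32]
row [0.0006, 0.001, 0.0768, -0.0004, -0.0, 0.0003] mm 61.0 deg 0.2
row [0.0006, 0.0012, 0.1405, -0.0004, -0.0, 0.0003] mm 112.0 deg 0.2
```

View pics/d.png

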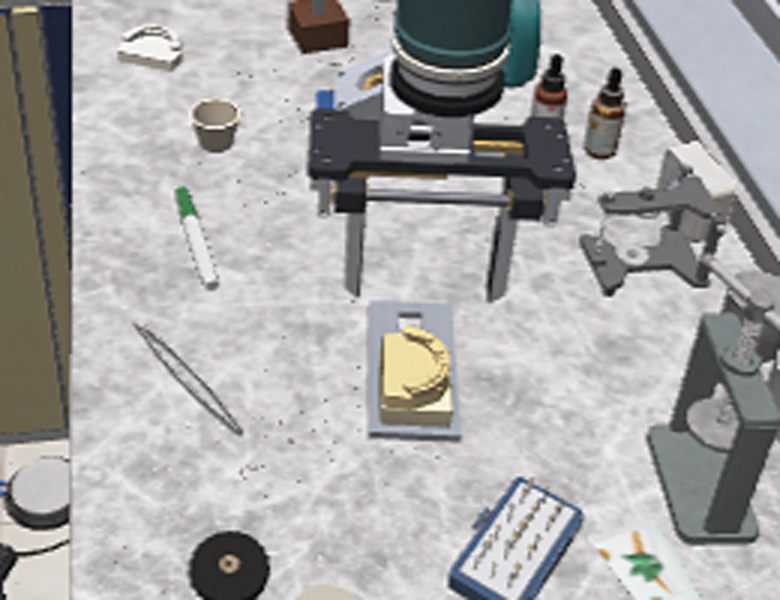

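Gripper is open above the plate: fingertips at crop px (352,295) and (497,298), cast between them at (412,370), lower down. Going down.

Request:
arm_command:
  series:
    - [[0.0006,0.001,0.05,0,0,0],[0.0006,0.001,0.1,0,0,0],[0.0006,0.001,0.125,0,0,0],[0.0006,0.001,0.14,0,0,0],[0.0006,0.001,0.14,0,0,0]]

```text
time_s: 1.85
tool_pos: [0.5304, -0.2246, 0.0298]
tool_rot: [-2.412, -2.011, 0.001]
contact_force: [0.3, 0.4, 0.2]
opening: 0.094
grasp_force: 0.0
```

Request:
arm_command:
  series:
    - [[0,0,0,0,0,0],[0,0,0,0,0,0],[0,0,0,0,0,0],[0,0,0,0,0,0],[0,0,0,0,0,0],[0,0,0,0,0,0],[0,0,0,0,0,0],[0,0,0,0,0,0]]
  gripper: 1
  newtons: 25

```text
time_s: 2.65
tool_pos: [0.5317, -0.2238, 0.031]
tool_rot: [2.411, 2.014, -0.0]
contact_force: [-0.8, 0.8, 3.2]
opening: 0.0556
grasp_force: 25.0
```

Run:
```python
from h import *
st=say()
R=Ro.from_rotvec(st["tool_rot"]).as_matrix()
y=R[:,1]; px_=R[:,0] # tool y ~ plate x ; tool x ~ plate y?
print("toolx",R[:,0].round(4),"tooly",y.round(4))
for psi in (-.165,-.18,-.195):
    ya=np.array([-np.sin(psi),np.cos(psi),0]); end=np.array([.561,.1323,0])+.010*ya
    g=end-.106*ya; pre=g-.085*ya
    print(psi,"grip home",g.round(4),"pre",pre.round(4))
```

```text
t 2.65 p [ 0.5317 -0.2238  0.031 ] yaw 1.3916 z [ 0. -0. -1.] F [-0.8  0.8  3.2] open 0.0556 g 25.0 j [-0.5   0.26  1.56 -0.    1.32 -0.32]
toolx [ 1.782e-01  9.840e-01 -3.000e-04] tooly [ 9.840e-01 -1.782e-01  2.000e-04]
-0.165 grip home [0.5452 0.0376 0.    ] pre [ 0.5313 -0.0462  0.    ]
-0.18 grip home [0.5438 0.0379 0.    ] pre [ 0.5286 -0.0458  0.    ]
-0.195 grip home [0.5424 0.0381 0.    ] pre [ 0.5259 -0.0453  0.    ]
```

Request:
arm_command:
  series:
    - [[0.03,-0.006,0,0,0,0],[0.07,-0.014,0,0,0,0],[0.11,-0.022,0,0,0,0],[0.15,-0.03,0,0,0,0],[0.19,-0.038,0,0,0,0],[0.21,-0.042,0,0,0,0],[0.218,-0.0435,0,0,0,0],[0.218,-0.0435,0,0,0,0],[0.218,-0.0435,0,0,0,0]]

```text
time_s: 3.55
tool_pos: [0.5289, -0.0453, 0.0309]
tool_rot: [-2.411, -2.012, -0.004]
contact_force: [-1.3, 2.7, 5.4]
opening: 0.0559
grasp_force: 25.0
```

Run:
```python
from h import *
say()
im=[]
for n,(u,v) in (("top",(280,140)),("side",(305,165))):
    c=imaging.camera(n); pickle.dump(c,open(f"{n}1.pkl","wb"))
    r=cv2.resize(c["img"][v:v+75,u:u+66],(396,450),interpolation=cv2.INTER_LANCZOS4); im.append(r)
cv2.imwrite("pics/e.png",np.hstack(im))
```

```text
t 3.55 p [ 0.5289 -0.0453  0.0309] yaw 1.3909 z [ 0.001  0.003 -1.   ] F [-1.3  2.7  5.4] open 0.0559 g 25.0 j [-0.19  0.16  1.68  0.    1.3  -0.01]
```

View pics/e.png

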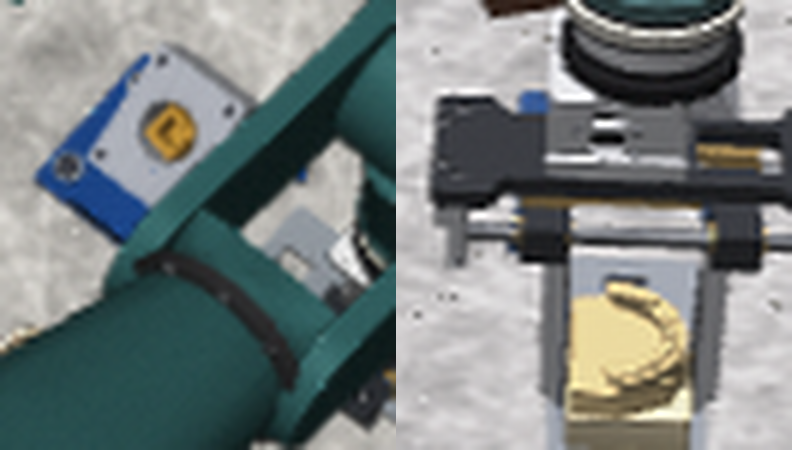

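The top view shows the plate's hole at about crop (293,263), just ahead of the cheeks, in line with the clamp. The arm hides the rest, so I will go in by force feedback.

Request:
arm_command:
  series:
    - [[0.015,0,0,0,0,0],[0.03,0,0,0,0,0],[0.04,0,0,0,0,0],[0.05,0,0,0,0,0],[0.05,0,0,0,0,0]]

```text
time_s: 4.15
tool_pos: [0.5362, -0.0076, 0.031]
tool_rot: [2.411, 2.012, -0.0]
contact_force: [-0.1, -2.6, 4.0]
opening: 0.0559
grasp_force: 25.0
```

Request:
arm_command:
  series:
    - [[0.01,0,0,0,0,0],[0.02,0,0,0,0,0],[0.03,0,0,0,0,0],[0.03,0,0,0,0,0]]

```text
time_s: 4.55
tool_pos: [0.5405, 0.0159, 0.0309]
tool_rot: [2.411, 2.012, -0.0]
contact_force: [0.3, -2.6, 5.6]
opening: 0.0558
grasp_force: 25.0
```

Request:
arm_command:
  series:
    - [[0.008,0,0,0,0,0],[0.016,0,0,0,0,0],[0.02,0,0,0,0,0],[0.02,0,0,0,0,0]]

```text
time_s: 4.95
tool_pos: [0.5433, 0.0309, 0.031]
tool_rot: [2.411, 2.011, -0.002]
contact_force: [-0.2, -3.2, 5.1]
opening: 0.0557
grasp_force: 25.0
```

Request:
arm_command:
  series:
    - [[0.003,0,0,0,0,0],[0.006,0,0,0,0,0],[0.006,0,0,0,0,0]]

```text
time_s: 5.25
tool_pos: [0.5441, 0.0352, 0.031]
tool_rot: [2.411, 2.01, -0.002]
contact_force: [-0.2, -4.3, 4.7]
opening: 0.0554
grasp_force: 25.0
```

Request:
arm_command:
  series:
    - [[0.003,0,0,0,0,0],[0.004,0,0,0,0,0],[0.004,0,0,0,0,0]]

```text
time_s: 5.55
tool_pos: [0.5446, 0.0382, 0.031]
tool_rot: [2.411, 2.01, -0.003]
contact_force: [-1.5, -5.1, 5.9]
opening: 0.0556
grasp_force: 25.0
```

Not blocked yet; a few more small steps until the force rises.

Request:
arm_command:
  series:
    - [[0.002,0,0,0,0,0],[0.004,0,0,0,0,0],[0.004,0,0,0,0,0]]

```text
time_s: 5.85
tool_pos: [0.5447, 0.0386, 0.0309]
tool_rot: [2.409, 2.008, -0.01]
contact_force: [-2.7, -11.8, 6.4]
opening: 0.056
grasp_force: 25.0
```

Request:
arm_command:
  series:
    - [[0.002,0,0,0,0,0],[0.004,0,0,0,0,0],[0.004,0,0,0,0,0]]

```text
time_s: 6.15
tool_pos: [0.545, 0.039, 0.0309]
tool_rot: [2.406, 2.005, -0.016]
contact_force: [-4.0, -18.2, 7.4]
opening: 0.0559
grasp_force: 25.0
```

Blocked at 18 N, where predicted, so the plate is home. Release and lift straight up.

Request:
arm_command:
  series:
    - [[0,0,0,0,0,0],[0,0,0,0,0,0],[0,0,0,0,0,0],[0,0,0,0,0,0],[0,0,-0.05,0,0,0],[0,0,-0.1,0,0,0],[0,0,-0.16,0,0,0],[0,0,-0.22,0,0,0],[0,0,-0.25,0,0,0],[0,0,-0.25,0,0,0]]
  gripper: -1

```text
time_s: 7.15
tool_pos: [0.5475, 0.0475, 0.2359]
tool_rot: [2.406, 2.011, 0.013]
contact_force: [0.2, -0.4, -0.2]
opening: 0.0939
grasp_force: 0.0
```

Run:
```python
from h import *
st=say()
# key fit: silhouettes at time 0
from scipy.optimize import least_squares
t=pickle.load(open("top0.pkl","rb")); s=pickle.load(open("side0.pkl","rb"))
im=[cv2.resize(t["img"][125:165,240:280],None,fx=10,fy=10,interpolation=cv2.INTER_LANCZOS4),cv2.resize(s["img"][130:170,308:348],None,fx=10,fy=10,interpolation=cv2.INTER_LANCZOS4)]
cv2.imwrite("pics/f.png",np.hstack(im))
```

```text
t 7.15 p [0.5475 0.0475 0.2359] yaw 1.3924 z [ 0.01  0.   -1.  ] F [ 0.2 -0.4 -0.2] open 0.0939 g 0.0 j [-0.02  0.08  1.36  0.    1.7   0.16]
```

View pics/f.png

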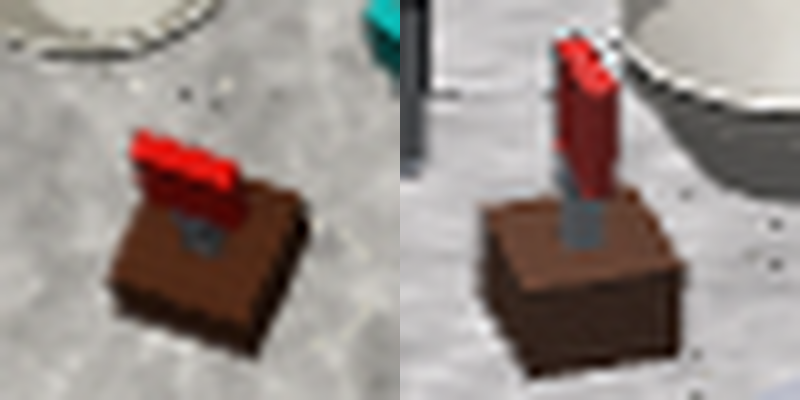

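Run:
```python
from fit import *
import fit
P10=lambda a,o:(np.array(a,float)+.5)/10-.5+o
M=np.array([[6,20,103],[6,-20,103],[-6,-20,103],[-6,20,103],[-28,28,36],[-28,-28,36],[28,-28,36],[28,28,36]])
m=lambda p:M
T=P10([(143,130),(243,162),(235,188),(130,155),(110,280),(250,328),(305,200)],(240,125))
S=P10([(182,38),(217,85),(190,92),(160,42),(82,208),(125,290),(285,265),(235,190)],(308,130))
print("joint");solve(m,[(t,T,range(7)),(s,S,range(8))],[.535,.32,.2])
print("key");k=solve(m,[(t,T[:4],range(4)),(s,S[:4],range(4))],[.535,.32,.2])
print("stand");solve(m,[(t,T[4:],[4,5,6]),(s,S[4:],[4,5,6,7])],[.535,.32,.2])
```

```text
joint
(0, 1) [0.5361 0.3199 0.1454] rms 0.51
[[0.3, -0.7], [0.6, -0.3], [0.1, 0.0], [0.2, -0.3], [0.3, -0.6], [0.3, -0.4], [0.6, -0.6], [-0.1, -0.8], [0.0, 0.3], [-0.8, 0.1], [-1.3, -0.7], [-0.8, -0.2], [-0.5, 0.2], [-0.4, 0.4], [-0.4, -0.5]]
(0,) [0.5341 0.3201 0.1574] rms 0.2
(1,) [0.5377 0.3191 0.1417] rms 0.43
key
(0, 1) [0.5359 0.3198 0.1666] rms 0.55
[[0.2, -0.5], [0.6, -0.3], [0.1, -0.0], [0.2, -0.1], [-0.3, -0.7], [0.1, 0.3], [-0.7, 0.1], [-1.5, -0.7]]
(0,) [0.5346 0.3201 0.1753] rms 0.18
(1,) [0.5374 0.3182 0.1553] rms 0.54
stand
(0, 1) [0.5365 0.3198 0.1331] rms 0.47
[[0.3, -0.7], [0.2, -0.4], [0.8, -0.6], [-0.7, -0.2], [-0.5, 0.1], [-0.3, 0.4], [-0.2, -0.5]]
(0,) [0.5335 0.3202 0.1553] rms 0.13
(1,) [0.5379 0.3196 0.1406] rms 0.26
```

Run:
```python
from fit import *
P=cloud(t);Q=cloud(s)
for n,C,c in (("t",P,t),("s",Q,s)):
    b,g,r=[c["img"][...,i].astype(int) for i in range(3)]
    near=(np.hypot(C[...,0]-.536,C[...,1]-.32)<.16)&(C[...,2]>.02)
    tq=near&(g>r+40)&(b>r+40); print(n,"turq",tq.sum(),np.percentile(C[tq],[3,50,97],axis=0).round(3).tolist())
    h=near&(C[...,2]>.13); q=C[h]; print("tall",h.sum(), (np.percentile(q,[2,50,98],axis=0).round(3).tolist() if len(q) else ""))
    print("all near key", np.array([C[near&(abs(C[...,0]-.536-dx*.02)<.01)&(abs(C[...,1]-.32)<.05)][:,2].max(initial=0) for dx in range(-5,6)]).round(3))
y=np.pi/2+.155
plan([((.536,.320,.236),down(y)),((.536,.320,.0805),down(y))])
```

```text
t turq 72 [[0.516, 0.164, 0.023], [0.615, 0.272, 0.087], [0.628, 0.294, 0.102]]
tall 79 [[0.458, 0.292, 0.131], [0.487, 0.429, 0.135], [0.695, 0.443, 0.25]]
all near key [0.    0.    0.    0.041 0.102 0.11  0.041 0.    0.064 0.102 0.087]
s turq 75 [[0.616, 0.255, 0.023], [0.621, 0.263, 0.079], [0.629, 0.296, 0.099]]
tall 49 [[0.463, 0.31, 0.13], [0.487, 0.425, 0.133], [0.695, 0.442, 0.235]]
all near key [0.    0.    0.    0.    0.038 0.104 0.081 0.034 0.06  0.1   0.098]
row [0.3326, -0.0746, -0.0002, 0.0016, -0.0001, -0.0531] mm 273.0 deg 19.1
row [0.3323, -0.0766, 0.1942, 0.0016, -0.0001, -0.0531] mm 314.0 deg 19.1
```

Request:
arm_command:
  series:
    - [[0.06,-0.013,0,0,0,-0.01],[0.12,-0.027,0,0,0,-0.02],[0.18,-0.04,0,0,0,-0.03],[0.24,-0.054,0,0,0,-0.04],[0.3,-0.067,0,0,0,-0.05],[0.3326,-0.0746,0,0.0016,0,-0.0531],[0.3326,-0.0746,0,0.0016,0,-0.0531],[0.3325,-0.075,0.03,0.0016,0,-0.0531],[0.3325,-0.075,0.05,0.0016,0,-0.0531],[0.3325,-0.075,0.05,0.0016,0,-0.0531]]
  gripper: 0.1

```text
time_s: 8.15
tool_pos: [0.5317, 0.3177, 0.1853]
tool_rot: [-2.037, -2.377, 0.023]
contact_force: [0.0, -0.4, 0.2]
opening: 0.0422
grasp_force: 0.0
```

Run:
```python
from h import *
say(); y=np.pi/2+.155
plan([((.536,.320,.0805),down(y))])
```

```text
t 8.15 p [0.5317 0.3177 0.1853] yaw 1.7244 z [-0.018 -0.004 -1.   ] F [ 0.  -0.4  0.2] open 0.0422 g 0.0 j [0.44 0.26 1.24 0.   1.66 0.29]
row [0.0022, 0.0082, 0.1308, -0.0029, 0.0002, -0.0002] mm 105.0 deg 1.1
```

Request:
arm_command:
  series:
    - [[0,0,0,0,0,0],[0,0,0,0,0,0],[0,0,0.03,0,0,0],[0,0,0.05,0,0,0],[0,0,0.05,0,0,0],[0,0,0.05,0,0,0]]

```text
time_s: 8.75
tool_pos: [0.5337, 0.3194, 0.1515]
tool_rot: [-2.039, -2.38, 0.008]
contact_force: [0.6, 0.6, -0.3]
opening: 0.0421
grasp_force: 0.0
```

Run:
```python
from h import *
say(); y=np.pi/2+.155
plan([((.536,.320,.0805),down(y))])
```

```text
t 8.75 p [0.5337 0.3194 0.1515] yaw 1.7249 z [-0.009  0.001 -1.   ] F [ 0.6  0.6 -0.3] open 0.0421 g 0.0 j [0.45 0.27 1.29 0.   1.58 0.29]
row [0.0001, 0.0037, 0.0887, -0.0014, -0.0003, -0.0001] mm 71.0 deg 0.5
```

Request:
arm_command:
  series:
    - [[0,0.003,0.03,-0.0014,0,0],[0,0.003,0.06,-0.0014,0,0],[0,0.003,0.085,-0.0014,0,0],[0,0.003,0.0885,-0.0014,0,0],[0,0.003,0.0885,-0.0014,0,0],[0,0.003,0.0885,-0.0014,0,0]]

```text
time_s: 9.35
tool_pos: [0.5363, 0.3204, 0.0821]
tool_rot: [-2.043, -2.386, -0.006]
contact_force: [-0.7, -1.0, -0.0]
opening: 0.0425
grasp_force: 0.0
```

Run:
```python
from h import *
say(); y=np.pi/2+.155
plan([((.536,.320,.0805),down(y))])
```

```text
t 9.35 p [0.5363 0.3204 0.0821] yaw 1.7251 z [ 0.002  0.003 -1.   ] F [-0.7 -1.  -0. ] open 0.0425 g 0.0 j [0.45 0.31 1.39 0.   1.44 0.29]
row [-0.0004, -0.0004, 0.0019, 0.0004, -0.0004, -0.0001] mm 2.0 deg 0.2
```

Good. Close on the handle firmly, then see the force.

Request:
arm_command:
  series:
    - [[0,0,0.001,0,0,0],[0,0,0.001,0,0,0],[0,0,0.001,0,0,0],[0,0,0.001,0,0,0],[0,0,0.001,0,0,0],[0,0,0.001,0,0,0],[0,0,0.001,0,0,0],[0,0,0.001,0,0,0]]
  gripper: 1
  newtons: 45

```text
time_s: 10.15
tool_pos: [0.536, 0.3199, 0.0791]
tool_rot: [-2.044, -2.386, -0.004]
contact_force: [4.7, 1.7, -1.8]
opening: 0.0117
grasp_force: 45.0
```

Run:
```python
from h import *
say()
```

```text
t 10.15 p [0.536  0.3199 0.0791] yaw 1.7249 z [ 0.001  0.002 -1.   ] F [ 4.7  1.7 -1.8] open 0.0117 g 45.0 j [0.45 0.32 1.39 0.   1.43 0.29]
```

Request:
arm_command:
  series:
    - [[0,0,-0.03,0,0,0],[0,0,-0.06,0,0,0],[0,0,-0.1,0,0,0],[0,0,-0.14,0,0,0],[0,0,-0.15,0,0,0],[0,0,-0.15,0,0,0],[0,0,-0.15,0,0,0]]

```text
time_s: 10.85
tool_pos: [0.5339, 0.3193, 0.1966]
tool_rot: [-2.041, -2.383, 0.006]
contact_force: [0.3, -0.8, -0.3]
opening: 0.0119
grasp_force: 45.0
```

```bash
cat > sock.py <<'E'
from h import *
psi=-.18; C=np.array([.561,.1323,0]); Rc=Ro.from_euler("z",psi).as_matrix()
n=Rc@np.array([-.5,0,.866]); sx=Rc@np.array([.866,0,.5])
def Rt(th):  # tool rotation with tool y = socket x turned clockwise by th
    z=-n; y=Ro.from_rotvec(z*th).apply(sx); return np.c_[np.cross(y,z),y,z]
E
python3 - <<'E'
from sock import *
from fit import t,s,px
say()
# triangulate the well centre from both views
from scipy.optimize import least_squares
a=px([(181,113)],(278,143)); b=px([(211,84)],(310,162))
f=lambda X:np.r_[(proj(t,X)-a).ravel(),(proj(s,X)-b).ravel()]
r=least_squares(f,[.56,.13,.07]); print("well",r.x.round(4),r.fun.round(2),"clamp frame",(Rc.T@(r.x-C)).round(4))
m=C+Rc@np.array([.0045,0,.0653]); print("mouth",m.round(4))
tip=m+.04*n; plan([(tip+.073*n+[0,0,.03],Rt(.15)),(tip+.073*n,Rt(.15))])
E
```

```text
t 10.85 p [0.5339 0.3193 0.1966] yaw 1.7253 z [-0.005 -0.    -1.   ] F [ 0.3 -0.8 -0.3] open 0.0119 g 45.0 j [0.45 0.26 1.23 0.   1.66 0.29]
well [0.5645 0.1345 0.0684] [ 0.29 -0.6  -0.52  0.2 ] clamp frame [0.003  0.0028 0.0684]
mouth [0.5654 0.1315 0.0653]
row [-0.2148, -0.0639, 0.0045, -0.0846, -0.0076, 0.0753] mm 179.0 deg 40.9
row [-0.2148, -0.0637, 0.042, -0.0846, -0.0076, 0.0753] mm 182.0 deg 40.9
```

Request:
arm_command:
  series:
    - [[-0.03,-0.009,0,-0.012,-0.001,0.01],[-0.07,-0.02,0.0,-0.025,-0.002,0.022],[-0.11,-0.03,0.0,-0.04,-0.003,0.035],[-0.15,-0.045,0.0,-0.055,-0.005,0.05],[-0.19,-0.057,0.0,-0.07,-0.006,0.063],[-0.2148,-0.0639,0.0045,-0.0846,-0.0076,0.0753],[-0.2148,-0.0639,0.0045,-0.0846,-0.0076,0.0753],[-0.2148,-0.0637,0.025,-0.0846,-0.0076,0.0753],[-0.2148,-0.0637,0.042,-0.0846,-0.0076,0.0753],[-0.2148,-0.0637,0.042,-0.0846,-0.0076,0.0753],[-0.2148,-0.0637,0.042,-0.0846,-0.0076,0.0753]]

```text
time_s: 11.95
tool_pos: [0.5113, 0.1424, 0.1642]
tool_rot: [2.213, 1.582, 0.511]
contact_force: [0.4, -0.1, -0.8]
opening: 0.0116
grasp_force: 45.0
```

Run:
```python
from sock import *
st=say(); R=Ro.from_rotvec(st["tool_rot"]).as_matrix()
m=C+Rc@np.array([.0045,0,.0653]); tip=m+.04*n; plan([(tip+.073*n,Rt(.15))])
tp=st["tool_pos"]+.073*R[:,2]; print("tip",tp.round(4),"rel mouth in tool",(R.T@(m-tp)).round(4))
im=[]
for nm in ("top","side"):
    c=imaging.camera(nm); pickle.dump(c,open(f"{nm}2.pkl","wb"))
    q=proj(c,np.array([tp,m]))
    u,v=q.mean(0).astype(int)-[20,28]; print(nm,u,v,((q-[u,v]+.5)*10-.5).round(0).tolist())
    im.append(cv2.resize(c["img"][v:v+56,u:u+40],(400,560),interpolation=cv2.INTER_LANCZOS4))
cv2.imwrite("pics/g.png",np.hstack(im))
```

```text
t 11.95 p [0.5113 0.1424 0.1642] yaw 1.2617 z [ 0.493 -0.088 -0.865] F [ 0.4 -0.1 -0.8] open 0.0116 g 45.0 j [ 0.31 -0.24  1.89 -0.28  1.05  0.73]
row [-0.0016, -0.0018, 0.0003, 0.0002, -0.0003, 0.0] mm 2.0 deg 0.1
tip [0.5473 0.136  0.101 ] rel mouth in tool [-0.0015 -0.0016  0.0402]
top 286 133 [[195.0, 284.0], [234.0, 288.0]]
side 321 143 [[184.0, 242.0], [241.0, 346.0]]
```

View pics/g.png

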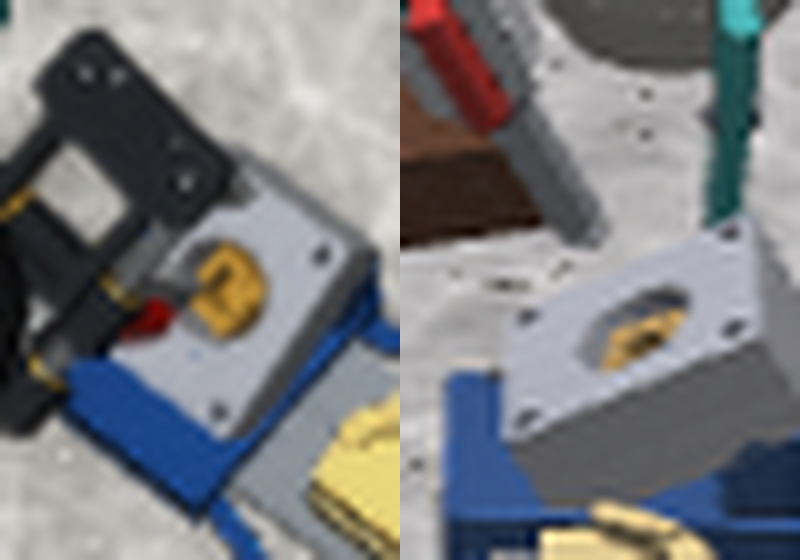

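Run:
```python
from sock import *
m=C+Rc@np.array([.0045,0,.0653]); a=np.linspace(0,2*np.pi,200)
yv=np.cross(n,sx); ring=18.5e-3*(np.cos(a)[:,None]*sx+np.sin(a)[:,None]*yv)
for nm,(u,v) in (("top",(286,133)),("side",(321,143))):
    c=pickle.load(open(nm+"2.pkl","rb")); f=lambda X:(proj(c,X)-[u,v]+.5)*10-.5
    r=f(m+.008*n+ring); print(nm,"rim bounds u",r[:,0].min().round(),r[:,0].max().round(),"v",r[:,1].min().round(),r[:,1].max().round())
    for d,lab in ((sx,"sx"),(yv,"yv"),(n,"n")): print(lab,(f(m+.001*d)-f(m)).round(1))
    big=cv2.resize(c["img"][v:v+56,u:u+40],(400,560),interpolation=cv2.INTER_LANCZOS4).astype(int)
    br=(big[...,2]-big[...,0]>60)&(big[...,1]-big[...,0]>25); br[:235]=0; br[380:]=0; br[:,:(160 if nm=="top" else 170)]=0
    if nm=="top": br[:,290:]=0
    V,U=np.nonzero(br); print("brass bounds",U.min(),U.max(),V.min(),V.max())
    r=f(m+ring); print("model mouth-plane ring",r.min(0).round(),r.max(0).round())
```

```text
top rim bounds u 178.0 275.0 v 236.0 340.0
sx [[ 1.5 -2.3]]
yv [[-2.1 -1.6]]
n [[-0.9  0.1]]
brass bounds 192 264 244 335
model mouth-plane ring [185. 236.] [282. 339.]
side rim bounds u 174.0 285.0 v 285.0 369.0
sx [[ 3.  -1.3]]
yv [[-0.  -1.9]]
n [[-1.5 -2.5]]
brass bounds 205 281 311 368
model mouth-plane ring [186. 304.] [297. 389.]
```

Side view: key tip at about (588,240) and socket centre near (640,342), both within about half a pixel of prediction. Top view: socket at (222,285), shifted by the same camera bias. The alignment holds to about 1 mm, so I go in gently.

Request:
arm_command:
  series:
    - [[-0.0025,-0.002,0,0,0,0],[-0.0025,-0.002,0.02,0,0,0],[-0.0025,-0.002,0.035,0,0,0],[-0.0025,-0.002,0.044,0,0,0],[-0.0025,-0.002,0.044,0,0,0],[-0.0025,-0.002,0.044,0,0,0]]

```text
time_s: 12.65
tool_pos: [0.5267, 0.1375, 0.1336]
tool_rot: [2.213, 1.58, 0.513]
contact_force: [-0.1, 0.8, -0.1]
opening: 0.0118
grasp_force: 45.0
```

Run:
```python
from sock import *
st=say(); R=Ro.from_rotvec(st["tool_rot"]).as_matrix()
m=C+Rc@np.array([.0045,0,.0653]); tp=st["tool_pos"]+.073*R[:,2]; print("rel mouth in tool",(R.T@(m-tp)).round(4),"Ftool",(R.T@st["contact_force"]).round(1)); plan([(st["tool_pos"],Rt(.15))])
```

```text
t 12.65 p [0.5267 0.1375 0.1336] yaw 1.2609 z [ 0.495 -0.088 -0.864] F [-0.1  0.8 -0.1] open 0.0118 g 45.0 j [ 0.29 -0.19  1.91 -0.28  0.97  0.73]
rel mouth in tool [ 0.0008 -0.0006  0.0057] Ftool [ 0.7 -0.3 -0.1]
row [0.0, 0.0, 0.0, 0.0005, -0.0004, -0.0002] mm 0.0 deg 0.2
```

Tip is about 5.7 mm above the mouth. Advance in small steps.

Request:
arm_command:
  series:
    - [[0,-0.0007,0.003,0,0,0],[0,-0.0007,0.006,0,0,0],[0,-0.0007,0.008,0,0,0],[0,-0.0007,0.008,0,0,0]]

```text
time_s: 13.05
tool_pos: [0.5293, 0.1371, 0.1276]
tool_rot: [2.213, 1.58, 0.513]
contact_force: [1.1, 1.0, -0.0]
opening: 0.0119
grasp_force: 45.0
```

Request:
arm_command:
  series:
    - [[0,0,0.002,0,0,0],[0,0,0.004,0,0,0],[0,0,0.004,0,0,0]]

```text
time_s: 13.35
tool_pos: [0.5309, 0.1369, 0.1248]
tool_rot: [2.213, 1.58, 0.513]
contact_force: [0.3, 1.2, -0.2]
opening: 0.012
grasp_force: 45.0
```

```bash
cat > st.py <<'E'
from sock import *
st=say(); R=Ro.from_rotvec(st["tool_rot"]).as_matrix()
m=C+Rc@np.array([.0045,0,.0653]); tp=st["tool_pos"]+.073*R[:,2]; print("rel mouth in tool",(R.T@(m-tp)).round(4),"Ftool",(R.T@st["contact_force"]).round(1),"Mtool",(R.T@st["wrist_torque"]).round(2)); plan([(st["tool_pos"],Rt(.15))])
y=R[:,1]; print("theta",np.arctan2(np.dot(np.cross(sx,y),-n),np.dot(sx,y)).round(3))
E
python3 st.py
```

```text
t 13.35 p [0.5309 0.1369 0.1248] yaw 1.2611 z [ 0.495 -0.088 -0.864] F [ 0.3  1.2 -0.2] open 0.012 g 45.0 j [ 0.29 -0.18  1.91 -0.28  0.94  0.73]
rel mouth in tool [ 0.0007  0.0001 -0.004 ] Ftool [ 1.2 -0.2  0.3] Mtool [ 0.33  0.07 -0.03]
row [0.0, 0.0, 0.0, 0.0004, -0.0004, -0.0002] mm 0.0 deg 0.2
theta 0.151
```

Request:
arm_command:
  series:
    - [[0,0,0.002,0,0,0],[0,0,0.005,0,0,0],[0,0,0.005,0,0,0]]

```text
time_s: 13.65
tool_pos: [0.5329, 0.1367, 0.1211]
tool_rot: [2.213, 1.581, 0.513]
contact_force: [0.1, 0.9, -0.6]
opening: 0.0119
grasp_force: 45.0
```

Request:
arm_command:
  series:
    - [[0,0,0.002,0,0,0],[0,0,0.005,0,0,0],[0,0,0.005,0,0,0]]

```text
time_s: 13.95
tool_pos: [0.5349, 0.1364, 0.1177]
tool_rot: [2.213, 1.581, 0.513]
contact_force: [-1.7, 1.9, -0.6]
opening: 0.0116
grasp_force: 45.0
```

```bash
python3 st.py
```

```text
t 13.95 p [0.5349 0.1364 0.1177] yaw 1.2612 z [ 0.495 -0.087 -0.865] F [-1.7  1.9 -0.6] open 0.0116 g 45.0 j [ 0.28 -0.16  1.91 -0.28  0.93  0.73]
rel mouth in tool [ 0.0006  0.0003 -0.0122] Ftool [ 1.3 -2.2 -0.5] Mtool [ 0.61  0.4  -0.  ]
row [0.0, 0.0, 0.0, 0.0004, -0.0005, -0.0002] mm 0.0 deg 0.2
theta 0.151
```

Request:
arm_command:
  series:
    - [[0,0,0.002,0,0,0],[0,0,0.005,0,0,0],[0,0,0.007,0,0,0],[0,0,0.007,0,0,0]]

```text
time_s: 14.35
tool_pos: [0.5377, 0.1358, 0.1129]
tool_rot: [2.213, 1.581, 0.513]
contact_force: [-2.1, 3.5, -1.1]
opening: 0.0118
grasp_force: 45.0
```

Request:
arm_command:
  series:
    - [[0,0,0.002,0,0,0],[0,0,0.004,0,0,0],[0,0,0.004,0,0,0]]

```text
time_s: 14.65
tool_pos: [0.5392, 0.1356, 0.1103]
tool_rot: [2.213, 1.581, 0.513]
contact_force: [-1.4, 3.5, -0.3]
opening: 0.0117
grasp_force: 45.0
```

```bash
python3 st.py
```

```text
t 14.65 p [0.5392 0.1356 0.1103] yaw 1.2611 z [ 0.495 -0.087 -0.865] F [-1.4  3.5 -0.3] open 0.0117 g 45.0 j [ 0.28 -0.15  1.92 -0.28  0.91  0.73]
rel mouth in tool [ 0.0006  0.0003 -0.0208] Ftool [ 2.8 -2.3 -0.7] Mtool [ 0.92  0.58 -0.02]
row [0.0, 0.0, 0.0, 0.0004, -0.0005, -0.0002] mm 0.0 deg 0.2
theta 0.151
```

Request:
arm_command:
  series:
    - [[0,0,0.002,0,0,0],[0,0,0.002,0,0,0]]

```text
time_s: 14.85
tool_pos: [0.5398, 0.1354, 0.1093]
tool_rot: [2.214, 1.58, 0.513]
contact_force: [-6.1, 3.2, 2.8]
opening: 0.0116
grasp_force: 45.0
```

Request:
arm_command:
  series:
    - [[0,0,0.002,0,0,0],[0,0,0.002,0,0,0]]

```text
time_s: 15.05
tool_pos: [0.5401, 0.1355, 0.1092]
tool_rot: [2.214, 1.58, 0.513]
contact_force: [-13.6, 4.2, 10.6]
opening: 0.012
grasp_force: 45.0
```

```bash
python3 st.py
```

```text
t 15.05 p [0.5401 0.1355 0.1092] yaw 1.2603 z [ 0.494 -0.088 -0.865] F [-13.6   4.2  10.6] open 0.012 g 45.0 j [ 0.28 -0.14  1.92 -0.28  0.91  0.73]
rel mouth in tool [ 0.0005  0.0001 -0.0221] Ftool [  0.7  -7.1 -16.3] Mtool [ 1.91 -0.06 -0.05]
row [0.0, 0.0, 0.0, 0.0003, -0.0004, -0.0003] mm 0.0 deg 0.2
theta 0.152
```

Bottomed at 22 mm depth with 16 N axial force. Back off slightly and turn clockwise, positive about tool z.

Request:
arm_command:
  series:
    - [[0,0,-0.0015,0,0,0],[0,0,-0.0015,0,0,0.015],[0,0,-0.0015,0,0,0.03],[0,0,-0.0015,0,0,0.045],[0,0,-0.0015,0,0,0.06],[0,0,-0.0015,0,0,0.075],[0,0,-0.0015,0,0,0.09],[0,0,-0.0015,0,0,0.1],[0,0,-0.0015,0,0,0.1]]

```text
time_s: 15.95
tool_pos: [0.5391, 0.1368, 0.1087]
tool_rot: [2.694, 0.849, 0.674]
contact_force: [-10.2, 7.7, 5.5]
opening: 0.0117
grasp_force: 45.0
```

```bash
python3 st.py
```

```text
t 15.95 p [0.5391 0.1368 0.1087] yaw 0.6828 z [ 0.494 -0.085 -0.866] F [-10.2   7.7   5.5] open 0.0117 g 45.0 j [ 0.28 -0.14  1.92 -0.28  0.91  1.36]
rel mouth in tool [ 0.0005  0.0016 -0.022 ] Ftool [ -0.9  -9.1 -10.4] Mtool [ 2.26 -0.38 -0.1 ]
row [0.0, 0.0, 0.0, -0.0002, -0.0008, -0.1005] mm 0.0 deg 36.2
theta 0.781
```

Request:
arm_command:
  series:
    - [[0,-0.0015,-0.001,0,0,0],[0,-0.0015,-0.001,0,0,0.015],[0,-0.0015,-0.001,0,0,0.03],[0,-0.0015,-0.001,0,0,0.045],[0,-0.0015,-0.001,0,0,0.06],[0,-0.0015,-0.001,0,0,0.075],[0,-0.0015,-0.001,0,0,0.075]]

```text
time_s: 16.65
tool_pos: [0.5386, 0.1376, 0.1084]
tool_rot: [2.913, 0.203, 0.762]
contact_force: [-4.4, 7.1, -0.3]
opening: 0.0118
grasp_force: 45.0
```

```bash
python3 st.py
```

```text
t 16.65 p [0.5386 0.1376 0.1084] yaw 0.1839 z [ 0.494 -0.085 -0.865] F [-4.4  7.1 -0.3] open 0.0118 g 45.0 j [ 0.28 -0.14  1.92 -0.28  0.91  1.83]
rel mouth in tool [ 0.0016  0.0021 -0.0219] Ftool [-2.8 -7.5 -2.5] Mtool [ 1.81 -0.91 -0.03]
row [0.0, 0.0, 0.0, -0.0003, -0.0008, -0.1755] mm 0.0 deg 63.2
theta 1.253
```

Request:
arm_command:
  series:
    - [[0,-0.001,0,0,0,0.01],[0,-0.001,0,0,0,0.018],[0,-0.001,0,0,0,0.018]]

```text
time_s: 16.95
tool_pos: [0.5386, 0.1379, 0.1084]
tool_rot: [2.944, 0.04, 0.778]
contact_force: [-4.7, 5.7, 0.1]
opening: 0.0116
grasp_force: 45.0
```

```bash
python3 st.py
```

```text
t 16.95 p [0.5386 0.1379 0.1084] yaw 0.0571 z [ 0.494 -0.086 -0.865] F [-4.7  5.7  0.1] open 0.0116 g 45.0 j [ 0.28 -0.14  1.92 -0.28  0.91  1.95]
rel mouth in tool [ 0.0018  0.0022 -0.0219] Ftool [-3.8 -5.6 -2.9] Mtool [ 1.39 -1.06 -0.05]
row [0.0, 0.0, 0.0, -0.0002, -0.0007, -0.1933] mm 0.0 deg 69.6
theta 1.365
```

Request:
arm_command:
  series:
    - [[0,0,0,0,0,0.01],[0,0,0,0,0,0.016],[0,0,0,0,0,0.016]]

```text
time_s: 17.25
tool_pos: [0.5386, 0.1381, 0.1084]
tool_rot: [2.966, -0.109, 0.791]
contact_force: [-4.3, 7.0, 0.8]
opening: 0.012
grasp_force: 45.0
```

```bash
python3 st.py
```

```text
t 17.25 p [0.5386 0.1381 0.1084] yaw -0.0581 z [ 0.494 -0.086 -0.865] F [-4.3  7.   0.8] open 0.012 g 45.0 j [ 0.28 -0.14  1.92 -0.28  0.91  2.05]
rel mouth in tool [ 0.002   0.0021 -0.0219] Ftool [-3.6 -6.5 -3.4] Mtool [ 1.41 -1.23 -0.09]
row [0.0, 0.0, 0.0, -0.0003, -0.0007, -0.2093] mm 0.0 deg 75.4
theta 1.465
```

Request:
arm_command:
  series:
    - [[0,0,0,0,0,0.008],[0,0,0,0,0,0.012],[0,0,0,0,0,0.012]]

```text
time_s: 17.55
tool_pos: [0.5386, 0.1383, 0.1084]
tool_rot: [2.978, -0.221, 0.799]
contact_force: [-4.8, 7.9, -0.4]
opening: 0.0117
grasp_force: 45.0
```

```bash
python3 st.py
```

```text
t 17.55 p [0.5386 0.1383 0.1084] yaw -0.1447 z [ 0.494 -0.085 -0.865] F [-4.8  7.9 -0.4] open 0.0117 g 45.0 j [ 0.28 -0.14  1.92 -0.28  0.91  2.12]
rel mouth in tool [ 0.0022  0.0021 -0.0219] Ftool [-5.3 -7.1 -2.7] Mtool [ 1.4  -1.35 -0.16]
row [0.0, 0.0, 0.0, -0.0004, -0.0007, -0.2213] mm 0.0 deg 79.7
theta 1.54
```

Request:
arm_command:
  series:
    - [[0,0,0,0,0,0.008],[0,0,0,0,0,0.012],[0,0,0,0,0,0.012]]

```text
time_s: 17.85
tool_pos: [0.5386, 0.1384, 0.1083]
tool_rot: [2.986, -0.334, 0.806]
contact_force: [-5.1, 7.1, -0.7]
opening: 0.0122
grasp_force: 45.1
```

```bash
python3 st.py
```

```text
t 17.85 p [0.5386 0.1384 0.1083] yaw -0.2307 z [ 0.494 -0.085 -0.865] F [-5.1  7.1 -0.7] open 0.0122 g 45.1 j [ 0.28 -0.14  1.92 -0.28  0.91  2.2 ]
rel mouth in tool [ 0.0024  0.0021 -0.0219] Ftool [-6.  -5.8 -2.5] Mtool [ 1.37 -1.46 -0.38]
row [0.0, 0.0, 0.0, -0.0004, -0.0007, -0.2331] mm 0.0 deg 83.9
theta 1.615
```

Torque jumps to 0.38 N m, so the spindle is at the stop. I relieve the torque within the play, then open.

Request:
arm_command:
  series:
    - [[0,0,0,0,0,-0.01],[0,0,0,0,0,-0.01]]

```text
time_s: 18.05
tool_pos: [0.5385, 0.1383, 0.1083]
tool_rot: [2.979, -0.238, 0.8]
contact_force: [-5.0, 6.7, 0.3]
opening: 0.0119
grasp_force: 45.0
```

Request:
arm_command:
  series:
    - [[0,0,0,0,0,0],[0,0,0,0,0,0],[0,0,0,0,0,0],[0,0,0,0,0,0],[0,0,0,0,0,0]]
  gripper: 0.2

```text
time_s: 18.55
tool_pos: [0.5395, 0.1367, 0.1092]
tool_rot: [2.976, -0.24, 0.803]
contact_force: [0.7, 0.2, -0.2]
opening: 0.0373
grasp_force: 0.0
```

```bash
python3 st.py
```

```text
t 18.55 p [0.5395 0.1367 0.1092] yaw -0.1588 z [ 0.496 -0.088 -0.864] F [ 0.7  0.2 -0.2] open 0.0373 g 0.0 j [ 0.28 -0.14  1.92 -0.29  0.91  2.14]
rel mouth in tool [ 0.0008  0.0006 -0.0218] Ftool [ 0.5 -0.3  0.5] Mtool [-0.   -0.19  0.01]
row [0.0, 0.0, 0.0, 0.0002, -0.0007, -0.2232] mm 0.0 deg 80.4
theta 1.552
```

Request:
arm_command:
  series:
    - [[0,0,-0.02,0,0,0],[0,0,-0.05,0,0,0],[0,0,-0.09,0,0,0],[0,0,-0.14,0,0,0],[0,0,-0.19,0,0,0],[0,0,-0.22,0,0,0],[0,0,-0.22,0,0,0],[0,0,-0.22,0,0,0]]

```text
time_s: 19.35
tool_pos: [0.4521, 0.1525, 0.2607]
tool_rot: [2.977, -0.24, 0.803]
contact_force: [-0.1, 0.2, 0.0]
opening: 0.0377
grasp_force: 0.0
```

Run:
```python
from sock import *
say(); im=[]
m=C+Rc@np.array([.0045,0,.0653]); h=m+.054*n
for nm in ("top","side"):
    c=imaging.camera(nm); u,v=proj(c,m+.03*n)[0].astype(int)-[25,30]
    q=(proj(c,[h+.021*n,h-.021*n,C+Rc@[0,.01,.004]])-[u,v]+.5)*8-.5; print(nm,q.round().tolist())
    im.append(cv2.resize(c["img"][v:v+70,u:u+50],(400,560),interpolation=cv2.INTER_LANCZOS4))
cv2.imwrite("pics/h.png",np.hstack(im))
```

```text
t 19.35 p [0.4521 0.1525 0.2607] yaw -0.1584 z [ 0.496 -0.088 -0.864] F [-0.1  0.2  0. ] open 0.0377 g 0.0 j [ 0.4  -0.4   1.81 -0.29  1.29  2.15]
top [[168.0, 249.0], [202.0, 247.0], [207.0, 292.0]]
side [[147.0, 157.0], [200.0, 243.0], [220.0, 424.0]]
```

View pics/h.png

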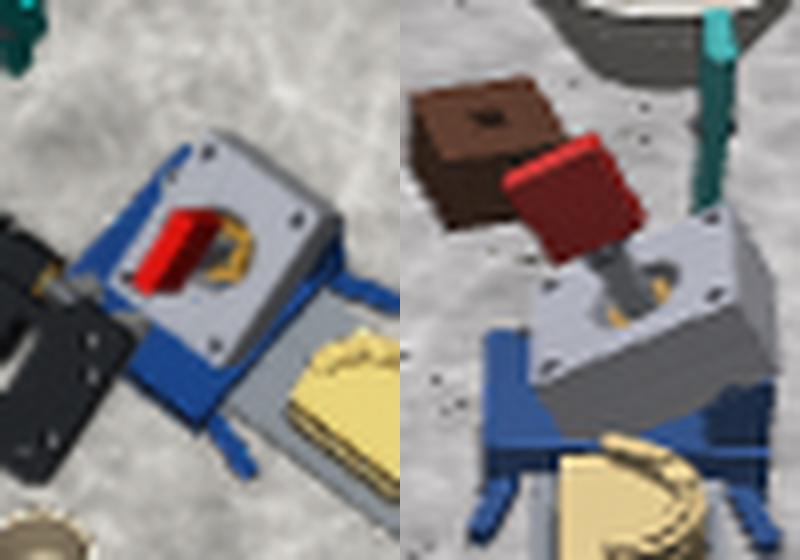

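The picture shows the key standing in the socket (handle at about (575,200) side, (178,250) top) and turned. The plate is under the clamp, and the gripper is clear. Handing in.

```bash
python3 -c "
from workcell import bot
print(bot.finish_job())"
```

```text
the job is handed in; nothing more can be done
None
```

The job is handed in at about 19 s of the 61 s limit, and no verdict came back: the plate is home under the clamp overhang, and the key is fully down in the socket, turned clockwise to the stop and left standing with the gripper clear.

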